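# Layer a machine-foot pad set on the lane sled at the flip stop

## Robot

A 6-joint arm with a two-finger parallel gripper is mounted at the origin on the work surface. World frame = base frame: x ahead of the robot, y to its left, z up, the work surface at z = 0. Lengths are in m, angles in rad, forces in N, time in s.
With the tool pointing down it reaches from about 0.3 to 0.825 m from the base axis. Payload 5.4 kg.
Tool frame: the origin (TCP) lies at the very end of the fingers, on their centre line; the grasp point (between the pads) lies 19 mm behind it; z points along the fingers, x is the direction in which the jaws open and shut, and the axes are right-handed (so a half turn about z gives the same grasp; the last joint's range is limited). The gripper opens to 92 mm and grips with 3 to 60 N. Pads are 20 mm wide; open, the fingers measure 128 mm over their backs; the gripper's body (75 mm by 189 mm) begins 69 mm behind the grasp point.
Start: joints at [1.029, 0.158, 1.597, -0, 1.386, -0.21], TCP at [0.187, 0.544, 0.188] pointing down, gripper open.
Joint ranges: [-2.91, 2.91], [-0.94, 2.29], [0.18, 2.7], [-1.29, 4.43], [0.17, 2.64], [-3, 3]. Speed limits (rad/s): [2.57, 2.57, 3.14, 3.14, 3.14, 3.14].

## Interface

Orientations are given as a rotation vector (axis times angle).
In Python, from workcell import bot gives the robot as it stands. Calls block until the motion is done:
- bot.goto(position, orientation): joint-space move of the TCP to a pose.
- bot.line_to(position, rot=None, max_speed=0.15): straight line of the TCP; rot=None keeps the orientation; max_speed is the mean speed in m/s.
- bot.set_joints(angles): joint-space move.
- bot.set_gripper(opening, newtons=None): opening from 0.0 (shut) to 1.0 (fully open); newtons is the grip in N (None keeps the last); returns when the fingers have stopped.
- bot.hold(seconds).
- bot.inverse_kinematics(position, orientation): joint angles nearest the present ones, or None.
- bot.read_camera(name): name is "scene" or "side" or "wrist"; returns a dict with "pixels" (400x640x3 uint8, blue, green, red), "fx", "fy", "cx", "cy" (pixels), "R" (3x3) and "t" (3): a world point X has camera coordinates R X + t. Camera axes: x right, y down, z forward; pixel columns grow to the right and rows downward; lengths in m; the calibration is good to about 2 mm. A picture is of the moment at which its call begins. There is no depth.
A pose or a line that the arm cannot do raises bot.MotionError and nothing moves.
- bot.job_done(): hands the job in, once; it reports no verdict.
Readings, each from a call of its own:
- bot.current_clock(): time.
- bot.current_joints(): joint angles.
- bot.current_joint_vel(): joint speeds.
- bot.current_effort(): joint torques, N m.
- bot.current_ee_pos(): TCP position.
- bot.current_tool_rot(): TCP orientation.
- bot.current_contact_force(): force on the tool from outside, world axes, zero at the start.
- bot.current_ft_torque(): the same for the moment, N m.
- bot.current_opening(): opening from 0.0 (shut) to 1.0 (fully open).
Only numpy, scipy, OpenCV 4.12 (cv2) and the standard library are available. Lean on these libraries where they do the work, as an engineer would, in place of code of your own. Each camera call takes 0.05 s, during which the arm holds its last target.

## Task

Flip the red stop flag down flat across the lane, then push the yellow sled along the lane until it sits against the flag, keeping the black rubber pad centred on its round plate. Then lay the blue spacer disc on the pad and the aluminium cover disc on the spacer, set down gently, all neatly centred on the plate. Leave the orange spare disc and the other things on the bench where they are.

Things in the scene. Friction and masses are not known exactly. Their poses are not given: they have to be found in the camera images.
- seat (a point): point fixed to the lane: where the sled's origin lies when the sled rests against the lowered flag (on the lane floor, mid-width, 8 mm above the table). Its y axis points along the lane, from the sled towards the flag; its x axis points across the lane from the hinge side to the other side; z up.
- lane: the fixed grey aluminium lane plate, 160 mm wide (x), 340 mm long (its y from -190 to +150 mm), 8 mm thick, with two guide rails whose inner faces are 100 mm apart and whose tops are 16 mm above the table. Origin: on the table, mid-width, 59 mm behind seat; axes as seat's
- flag_hinge (a point): hinge axis of the flag, fixed to the lane, 27 mm above the table, beside the lane: at x = -69 mm, y = +56 mm from seat, in seat's axes. The hinge axis runs along the lane. The two lugs that carry it rise to 40 mm
- flag (a joint): angle of the red stop flag (black end; bar 16 x 16 mm reaching 129 mm from the hinge axis): 0 = lying level across the lane (its top 35 mm above the table, its end on a rubber rest), 1.57 = standing upright beside the lane, up to 1.85 = leaning outward. The hinge is stiff enough to stay where it is left; about 1 N near the end moves it
- flag_tip (a point): middle of the flag's free end, 129 mm from the hinge axis
- sled: loose yellow block 96 x 96 mm, 24 mm high, with a round steel plate of 84 mm diameter, 4 mm thick, centred on top (plate top 28 mm above the origin); 0.45 kg. It slides between the rails. Origin: centre of its underside, 8 mm above the table; axes as seat's
- pad: solid disc 14 mm thick; origin at the centre of its underside, z up. Black rubber, 64 mm diameter; starts on the sled's plate
- spacer: solid disc 14 mm thick; origin at the centre of its underside, z up. Blue plastic, 60 mm diameter, 50 g; starts flat on the table
- cover: solid disc 14 mm thick; origin at the centre of its underside, z up. Bright aluminium, 56 mm diameter, 90 g; starts flat on the table
- spare: solid disc 14 mm thick; origin at the centre of its underside, z up. Orange plastic, 60 mm diameter; not needed, lies on the table
- drink: red drinking bottle with white cap, 70 mm diameter, 200 mm tall, origin under its centre; bystander
- jar: amber jar with white cap, 48 mm diameter, 60 mm tall, origin under its centre; bystander
- mug: blue mug, 76 mm diameter, 80 mm tall, origin under its centre; bystander
- eraser: grey whiteboard eraser block 60 x 130 x 30 mm, origin under its centre; bystander
Not all that is in view belongs to the job. There is more than one size of the cover; the job needs the larger. Several things have the shape of the spacer; the one meant has the colours described above.

How it is judged:
By the outcome, as a careful person would: the job done as asked, in the order asked, and still so for the second after the job is handed in, with the robot touching nothing.
It also fails if it takes over 72 s, if anything falls off the work surface, if the arm or the gripper's body presses on something with over 40 N, if the wrist force passes 120 N, or if a joint passes its speed limit or range.

## Working session

There is one attempt and no reset: what is moved stays moved. The work goes in short steps, each a Python script; the robot and the scene stay as the last script left them, time stands still between calls to the robot, and variables do not carry over. Pictures are saved under pics/ and viewed, and the job is handed in when it is done.

```bash
mkdir -p pics; ls
python3 - <<'E'
from workcell import bot
import cv2
for n in("scene","side","wrist"):
    c=bot.read_camera(n); cv2.imwrite(f"pics/{n}0.png",c["pixels"]); print(n,c["fx"],c["cx"],c["cy"],c["R"],c["t"])
print(bot.current_clock(),bot.current_ee_pos(),bot.current_tool_rot())
E
```

```text
pics
scene 382.22791475636365 317.31106878284726 200.32483777915456 [[-0.09767778  0.99520045 -0.00592519]
 [ 0.64022651  0.05827708 -0.76597245]
 [-0.76195083 -0.07861195 -0.64284609]] [ 0.15435936 -0.30475939  1.47855621]
side 415.40694894507004 319.88252551048345 202.83681898758653 [[-0.94320671 -0.33219084  0.00321683]
 [-0.23314282  0.65501439 -0.71874931]
 [ 0.23665487 -0.67867915 -0.69526188]] [0.49486209 0.22542504 1.14311697]
wrist 332.3194291209571 320.3460273200246 197.0952892689112 [[ 0.32498121  0.94571793 -0.00219385]
 [ 0.9044579  -0.31012342  0.29288117]
 [ 0.2763026  -0.09716512 -0.95614633]] [-0.57369877 -0.03305992  0.3924916 ]
0.15 [0.18705838 0.54319624 0.18706496] [ 2.55738484e+00  1.82375852e+00 -2.01053943e-03]
```

View pics/scene0.png

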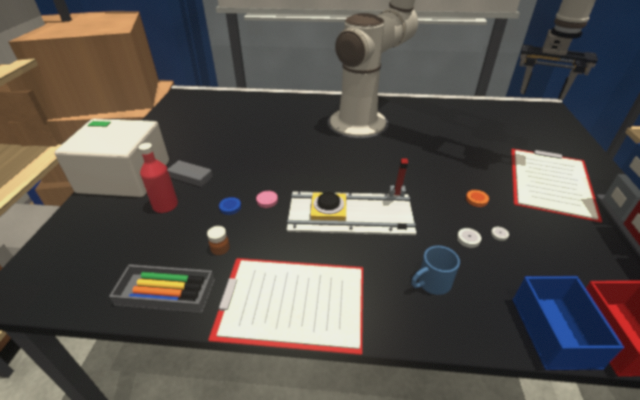

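View pics/side0.png

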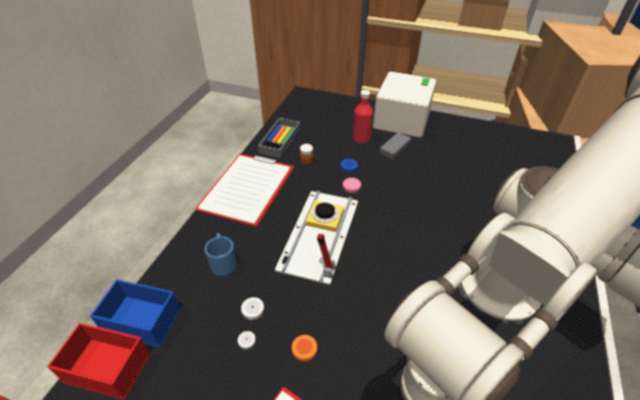

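View pics/wrist0.png

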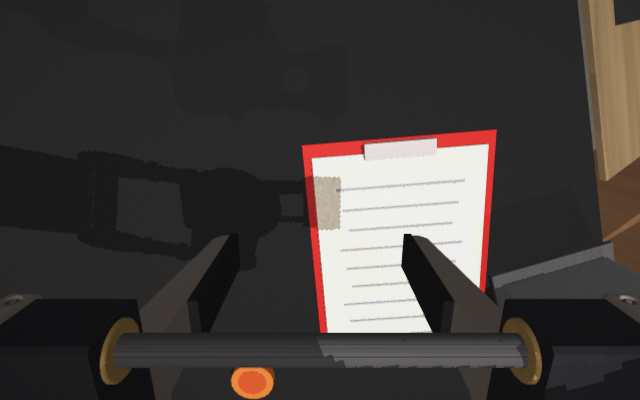

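```bash
cat > h.py <<'E'
from workcell import bot
import cv2, numpy as np
def pt(c,u,v,z):
    d=np.array([(u-c["cx"])/c["fx"],(v-c["cy"])/c["fy"],1.])
    o=-c["R"].T@c["t"]; d=c["R"].T@d
    return o+d*(z-o[2])/d[2]
def proj(c,X):
    p=c["R"]@np.asarray(X)+c["t"]; return np.array([c["cx"]+c["fx"]*p[0]/p[2],c["cy"]+c["fy"]*p[1]/p[2]])
def tri(c1,p1,c2,p2):
    A=[];b=[]
    for c,(u,v) in((c1,p1),(c2,p2)):
        for k,(q,f,cc) in enumerate(((u,c["fx"],c["cx"]),(v,c["fy"],c["cy"]))):
            w=(q-cc)/f; A.append(c["R"][k]-w*c["R"][2]); b.append(w*c["t"][2]-c["t"][k])
    return np.linalg.lstsq(np.array(A),np.array(b),rcond=None)[0]
def snap(n,name,crop=None,s=1):
    c=bot.read_camera(n); im=c["pixels"]
    if crop: x0,y0,x1,y1=crop; im=im[y0:y1,x0:x1]
    if s!=1: im=cv2.resize(im,None,fx=s,fy=s,interpolation=cv2.INTER_CUBIC)
    cv2.imwrite(f"pics/{name}.png",im); return c
E
python3 - <<'E'
from h import *
c=snap("scene","lane1",(200,140,520,270),2.5); s=snap("side","lane1s",(230,130,390,370),2.5)
for n,u,v,z in(("spacer",230,205,.01),("pink",267,199,.01),("cover",469,237,.01),("small",500,233,.01),("spare",478,198,.01),("lanecorners",291,192,.008),("",289,232,.008),("",412,195,.008),("",415,233,.008),("pad",329,200,.05)):
    print(n,pt(c,u,v,z).round(3))
for n,u,v in(("spacer",349,164),("cover",252,308),("spare",304,348)): print(n,pt(s,u,v,.01).round(3))
print("tip",tri(c,(404,162),s,(321,237)))
E
```

```text
spacer [ 0.541 -0.352  0.01 ]
pink [ 0.505 -0.252  0.01 ]
cover [0.609 0.297 0.01 ]
small [0.586 0.381 0.01 ]
spare [0.445 0.355 0.01 ]
lanecorners [ 0.464 -0.188  0.008]
 [ 0.631 -0.168  0.008]
 [0.446 0.168 0.008]
 [0.604 0.161 0.008]
pad [ 0.541 -0.07   0.05 ]
spacer [ 0.538 -0.356  0.01 ]
cover [0.606 0.299 0.01 ]
spare [0.44  0.356 0.01 ]
tip [0.4797988  0.12223299 0.14560867]
```

View pics/lane1.png

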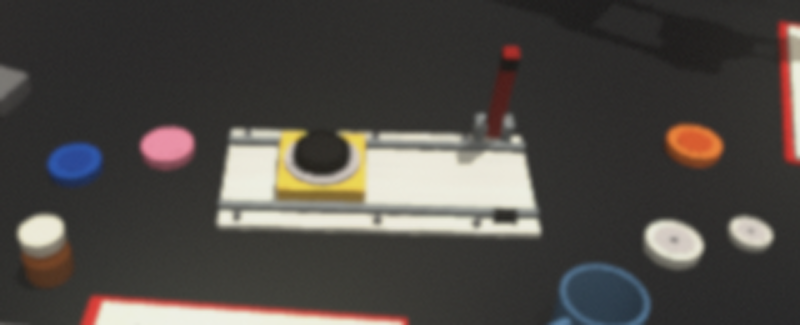

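View pics/lane1s.png

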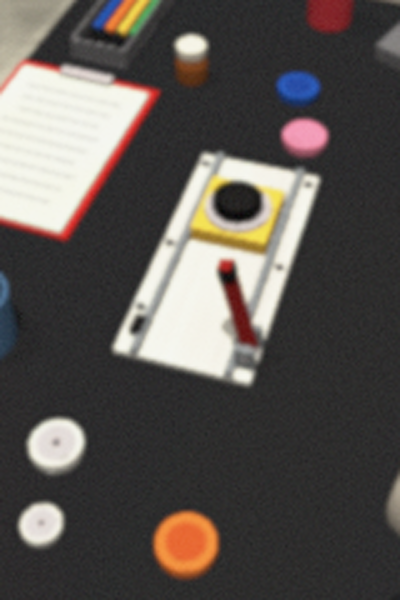

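```bash
cat >> h.py <<'E'
from scipy.spatial.transform import Rotation as Rn
def down(adeg):
    a=np.radians(adeg); c,s=np.cos(a),np.sin(a)
    return Rn.from_matrix(np.array([[c,s,0],[s,-c,0],[0,0,-1.]])).as_rotvec()
E
python3 - <<'E'
from h import *
bot.goto([.42,0.0,.3],down(-90)); print(bot.current_clock(),bot.current_joints(),bot.current_ee_pos())
c=snap("wrist","w1"); np.save("w1.npy",c,allow_pickle=True)
E
```

```text
2.4083 [-2.88410229e-01 -3.12100396e-01  1.82246008e+00  2.01810647e-04
  1.63146375e+00  1.28100207e+00] [0.42002401 0.00052519 0.29990996]
```

View pics/w1.png

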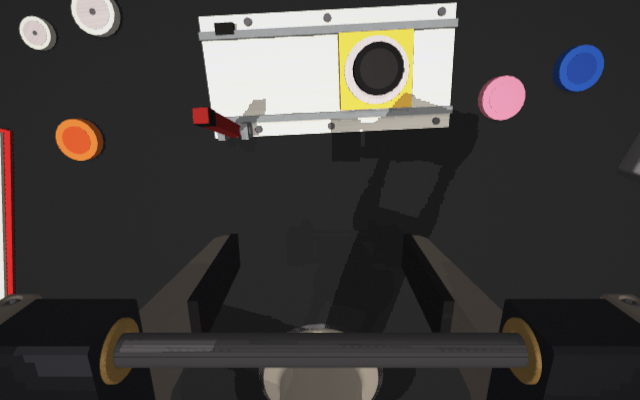

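Run:
```python
from h import *
c=np.load("w1.npy",allow_pickle=True).item(); im=c["pixels"]; hsv=cv2.cvtColor(im,cv2.COLOR_BGR2HSV)
H,S,V=[hsv[...,i].astype(int) for i in range(3)]
def blobs(m,amin=300):
    n,l,st,ce=cv2.connectedComponentsWithStats(m.astype(np.uint8)); return [(st[i],ce[i],l==i) for i in range(1,n) if st[i][4]>amin]
for n,m in(("yellow",(H>20)&(H<35)&(S>150)&(V>150)),("pad+dark",(V<75)),("white",(V>170)&(S<60))):
    for st,ce,_ in blobs(m): print(n,st,ce.round(1))
# lane outline corners
m=((V>110)&(S<70)).astype(np.uint8); m[:,:180]=0;m[:,470:]=0;m[150:]=0
m=cv2.morphologyEx(m,cv2.MORPH_CLOSE,np.ones((5,5)))
for u,v in((200,17),(457,3),(449,127),(218,138)): print(pt(c,u,v,.008).round(4))
# long edges far rail side: top boundary per column & bottom
cols=np.arange(215,450); top=[np.argmax(m[:,u]) for u in cols]
P=np.array([pt(c,u,t-.5,.008) for u,t in zip(cols,top)])
f=np.polyfit(P[:,1],P[:,0],1); r=P[:,0]-np.polyval(f,P[:,1]);k=abs(r)<.004; f=np.polyfit(P[k,1],P[k,0],1);print("far edge x=a y+b",f,k.sum())
rows=np.arange(10,118)
for nm,fn in(("left",lambda r:np.argmax(m[r])),("right",lambda r:639-np.argmax(m[r][::-1]))):
    P=np.array([pt(c,fn(r)+(-.5 if nm=="left" else .5),r,.008) for r in rows if 25<r])
    f=np.polyfit(P[:,0],P[:,1],1); q=P[:,1]-np.polyval(f,P[:,0]);k=abs(q)<.003;f=np.polyfit(P[k,0],P[k,1],1);print(nm,"y=a x+b",f,k.sum(),abs(q[k]).mean())
# yellow sled top: min area rect
yb=((H>20)&(H<35)&(S>120)&(V>120)).astype(np.uint8)
yb[:, :300]=0;yb[:,430:]=0
cn=np.vstack(cv2.findContours(yb,cv2.RETR_EXTERNAL,cv2.CHAIN_APPROX_NONE)[0])
print("yellow bbox",cn.min((0,1)),cn.max((0,1)))
cv2.imwrite("pics/w1c.png",cv2.resize(im[0:150,190:470],None,fx=2.8,fy=2.8,interpolation=cv2.INTER_CUBIC))
```

```text
yellow [ 338   29   75   80 1696] [371.3  64.7]
pad+dark [     0      0    640    400 209289] [323.4 218.1]
pad+dark [ 353   42   51   53 2084] [377.8  68.1]
white [  71    0   43   35 1209] [93.2 15.3]
white [ 199    3  258   30 3776] [332.2  16.9]
white [ 20  16  31  34 771] [34.8 32.4]
white [ 412   28   43   79 3055] [432.5  66.6]
white [ 202   34  140   83 9893] [273.3  74.3]
white [ 345   35   64   69 1263] [373.3  71.3]
white [ 332  113  117   19 1217] [387.4 123. ]
white [ 254  118   77   19 1036] [293.8 127. ]
white [  0 147   4 153 380] [  1.  241.5]
[0.6007 0.1593 0.008 ]
[ 0.6178 -0.1776  0.008 ]
[ 0.4589 -0.1855  0.008 ]
[0.4424 0.1495 0.008 ]
far edge x=a y+b [-0.05025063  0.6103867 ] 235
left y=a x+b [0.07099992 0.12139117] 81 0.0011895850776300248
right y=a x+b [ 0.05324001 -0.20955484] 87 0.00037433770178647803
yellow bbox [338  29] [413 109]
```

View pics/w1c.png

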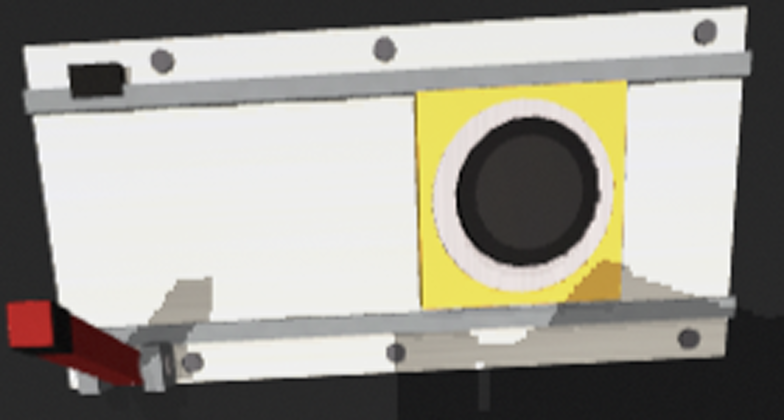

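```bash
cat >> h.py <<'E'
Y=np.array([-.0504,.9987,0]);X=np.array([.9987,.0504,0]); SEAT=np.array([.5268,.0687,.008])
def tl(p): d=np.asarray(p)-SEAT; return np.array([d@X,d@Y,d[2]])
def fl(x,y,z): return SEAT+X*x+Y*y+np.array([0,0,z-.008])   # z above table
E
python3 - <<'E'
from h import *
c=np.load("w1.npy",allow_pickle=True).item(); im=c["pixels"]; hsv=cv2.cvtColor(im,cv2.COLOR_BGR2HSV)
H,S,V=[hsv[...,i].astype(int) for i in range(3)]
for u,v in((338.6,32.9),(413.9,29.3),(411.4,107.1),(340.4,110)):
    p=pt(c,u,v,.032); print("sled corner",p.round(4),tl(p).round(4))
def ell(m):
    cn=max(cv2.findContours(m.astype(np.uint8),cv2.RETR_EXTERNAL,cv2.CHAIN_APPROX_NONE)[0],key=cv2.contourArea); return cn
m=(V<75)&(S<120); m[:40]=0;m[97:]=0;m[:,:350]=0;m[:,407:]=0
cn=ell(m); P=np.array([pt(c,u,v,.05) for u,v in cn[:,0]])
(e)=cv2.fitEllipse(cn); print(e); p=pt(c,*e[0],.043); print("pad mid",p.round(4),tl(p).round(4))
m=((V>130)&(S<50)); m[:30]=0;m[107:]=0;m[:,:342]=0;m[:,:]&=True; m[:,412:]=0
cn=ell(m); e=cv2.fitEllipse(cn); print(e); p=pt(c,*e[0],.036); print("plate",p.round(4),tl(p).round(4))
# flag tip red top face
print("tipred",[ [tl(pt(c,(10/2.8+190) if 0 else 200,116,z)).round(3) for z in(.14,.156)]])
print("seat px",proj(c,SEAT),"hinge",proj(c,fl(-.069,.056,.027)), [proj(c,fl(-.069+.129*np.cos(a),.056,.027+.129*np.sin(a))).round() for a in(1.2,1.4,1.57,1.7,1.85)])
s=bot.read_camera("scene"); sd=bot.read_camera("side")
for q in(s,sd): print([proj(q,fl(-.069+.129*np.cos(a),.056,.027+.129*np.sin(a))).round() for a in(1.2,1.4,1.57,1.7,1.85)])
E
```

```text
sled corner [ 0.5781 -0.0226  0.032 ] [ 0.0467 -0.0938  0.024 ]
sled corner [ 0.5825 -0.1179  0.032 ] [ 0.0462 -0.1891  0.024 ]
sled corner [ 0.4874 -0.1226  0.032 ] [-0.049 -0.189  0.024]
sled corner [ 0.4834 -0.0268  0.032 ] [-0.0482 -0.0932  0.024 ]
((377.7489013671875, 68.11486053466797), (48.5619010925293, 52.787620544433594), 28.914806365966797)
pad mid [ 0.5357 -0.0728  0.043 ] [ 0.0017 -0.1417  0.035 ]
((376.3196716308594, 69.3133773803711), (62.80601501464844, 68.03474426269531), 18.68253517150879)
plate [ 0.5347 -0.0721  0.036 ] [ 0.0008 -0.141   0.028 ]
tipred [[array([-0.042,  0.06 ,  0.132]), array([-0.042,  0.054,  0.148])]]
seat px [271.03788797  76.67693565] hinge [233.57492729 130.59360764] [array([198.,  96.]), array([199., 121.]), array([202., 143.]), array([205., 159.]), array([209., 176.])]
[array([405., 166.]), array([404., 158.]), array([403., 153.]), array([402., 150.]), array([401., 148.])]
[array([313., 235.]), array([322., 235.]), array([330., 237.]), array([336., 238.]), array([343., 241.])]
```

Run:
```python
from h import *
r=.10; D=down(-87.1)
def tcp(a): return fl(-.069+r*np.cos(a)-.008*np.sin(a)-.010, .056, .027+r*np.sin(a)+.008*np.cos(a))
bot.set_gripper(0.0,20)
p=tcp(1.36)
bot.goto(p-.045*X+[0,0,.06],D); bot.line_to(p-.045*X,max_speed=.25)
f0=np.array(bot.current_contact_force()); print(f0.round(2))
for a in(1.5,1.3,1.05,.8,.55,.3,.08):
    bot.line_to(tcp(a),max_speed=.15); print(a,(np.array(bot.current_contact_force())-f0).round(1))
for dz in(0,.0015,.003,.0045,.006):
    bot.line_to(tcp(0)-[0,0,dz],max_speed=.05); f=(np.array(bot.current_contact_force())-f0); print(dz,f.round(1))
    if f[2]>5: break
bot.line_to(tcp(0)+[0,0,.09],max_speed=.3)
print(bot.current_clock())
snap("wrist","w2"); snap("scene","s2",(270,150,430,250),4)
```

```text
[ 0.24 -0.73  0.38]
1.5 [-0.4  0.4  0. ]
1.3 [-1.1 -0.3 -0.5]
1.05 [-1.2 -0.6 -0.1]
0.8 [-0.1  0.5 -0.6]
0.55 [-1.2  1.7 -0.2]
0.3 [-0.5  1.2  0.3]
0.08 [ 0.8  0.4 -0.8]
0 [-1.1  1.8 -0.9]
0.0015 [ 0.6 -0.1 -0.5]
0.003 [-0.1  0.9 -0.4]
0.0045 [ 0.4  0.6 -0.7]
0.006 [ 0.3  1.6 -0.9]
8.9833
```

View pics/w2.png

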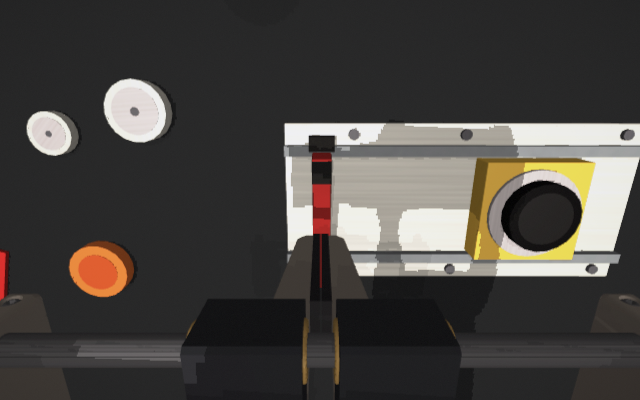

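View pics/s2.png

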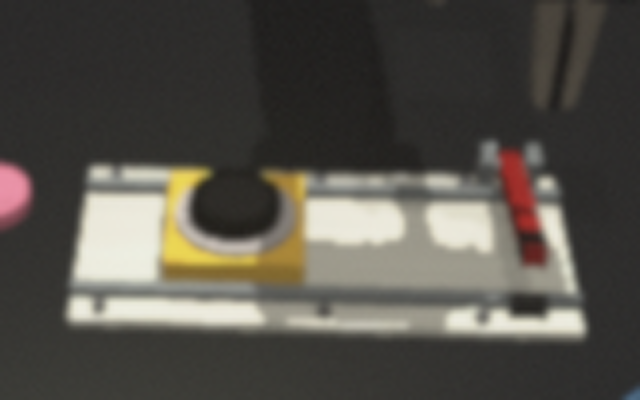

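Run:
```python
from h import *
w=snap("wrist","w2c",(270,110,380,250),4); s=bot.read_camera("scene"); sd=snap("side","sd2",(260,180,380,300),5)
for a in (0,.1,.2,.3,.4):
    P=fl(-.069+.129*np.cos(a)-.008*np.sin(a),.056,.027+.129*np.sin(a)+.008*np.cos(a))
    print(a,((proj(w,P)-[270,110])*4).round(),((proj(s,P)-[270,150])*4).round(),((proj(sd,P)-[260,180])*5).round())
print(bot.current_ee_pos())
```

```text
0 [201. 146.] [532. 277.] [125. 376.]
0.1 [201. 162.] [534. 261.] [126. 362.]
0.2 [201. 187.] [536. 244.] [130. 349.]
0.3 [201. 219.] [538. 225.] [135. 336.]
0.4 [201. 260.] [540. 206.] [143. 325.]
[0.54363966 0.1256379  0.12318742]
```

View pics/w2c.png

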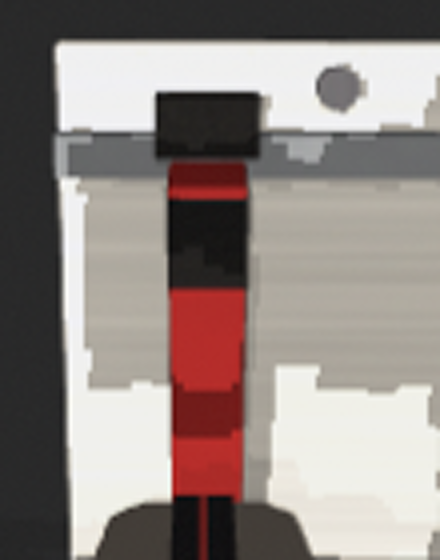

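View pics/sd2.png

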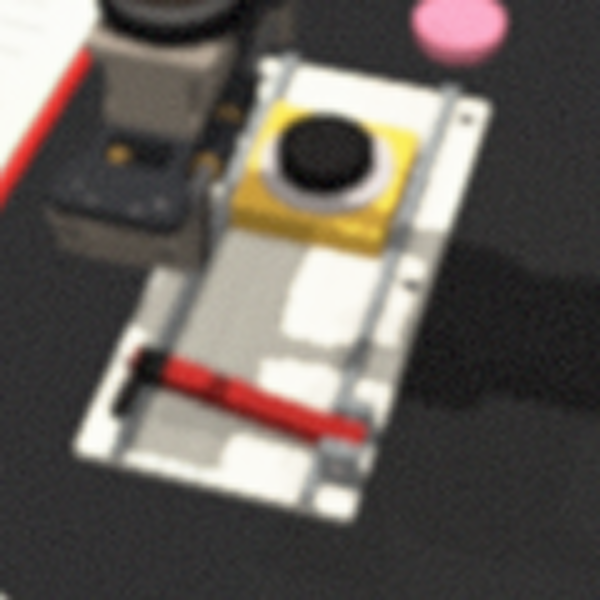

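Run:
```python
from h import *
f0=np.array(bot.current_contact_force())
p=fl(.035,.056,.07); bot.line_to(p,max_speed=.25)
for z in(.06,.055,.05,.045,.04,.037,.035,.033,.031):
    bot.line_to([p[0],p[1],z],max_speed=.05); bot.hold(.1); f=(np.array(bot.current_contact_force())-f0); print(z,np.array(bot.current_ee_pos()).round(4),f.round(1))
    if f[2]>5: break
snap("wrist","w3",(270,90,380,250),3); snap("side","sd3",(260,180,380,300),4); print(bot.current_clock())
```

```text
0.06 [0.5593 0.1264 0.0606] [ 2.1 -0.4  0.9]
0.055 [0.5589 0.1264 0.0549] [ 1.1  0.1 -0.3]
0.05 [0.5589 0.1264 0.0499] [ 0.7 -0.4 -0.2]
0.045 [0.5589 0.1264 0.0449] [ 0.7 -0.  -0.2]
0.04 [0.5589 0.1264 0.0399] [ 1.9 -0.4  0.6]
0.037 [0.5589 0.1264 0.037 ] [ 0.6 -0.7  0.3]
0.035 [0.5589 0.1264 0.035 ] [ 1.3 -0.2 -0.1]
0.033 [0.5589 0.1264 0.033 ] [ 1.2 -0.5  0.2]
0.031 [0.5589 0.1264 0.0309] [ 1.5 -0.8  0.4]
12.9583
```

View pics/w3.png

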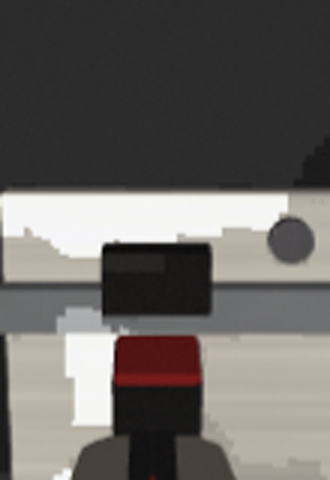

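View pics/sd3.png

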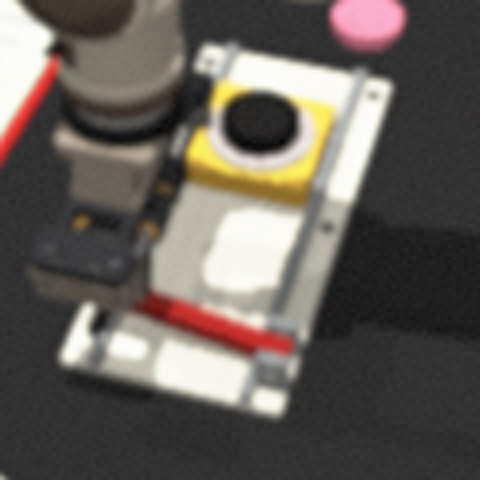

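Run:
```python
from h import *
print(bot.current_opening(), bot.current_effort())
w=snap("wrist","w4",(230,150,410,300),4)
for a in (0,.1,.2,.3,.4):
  for sgn in(1,-1):
    P=fl(-.069+.129*np.cos(a)-sgn*.008*np.sin(a),.056,.027+.129*np.sin(a)+sgn*.008*np.cos(a))
    print(a,sgn,((proj(w,P)-[230,150])*4).round())
print(((proj(w,bot.current_ee_pos())-[230,150])*4).round())
```

```text
0.007255746111661131 [-1.47442086e-03 -4.09710860e+01 -2.81992990e+01  1.54287228e-02
 -7.45327352e-02  6.46892801e-06]
0 1 [360. 179.]
0 -1 [360. 151.]
0.1 1 [360. 214.]
0.1 -1 [360. 172.]
0.2 1 [360. 263.]
0.2 -1 [360. 205.]
0.3 1 [360. 327.]
0.3 -1 [360. 250.]
0.4 1 [360. 406.]
0.4 -1 [360. 310.]
[360. 322.]
```

View pics/w4.png

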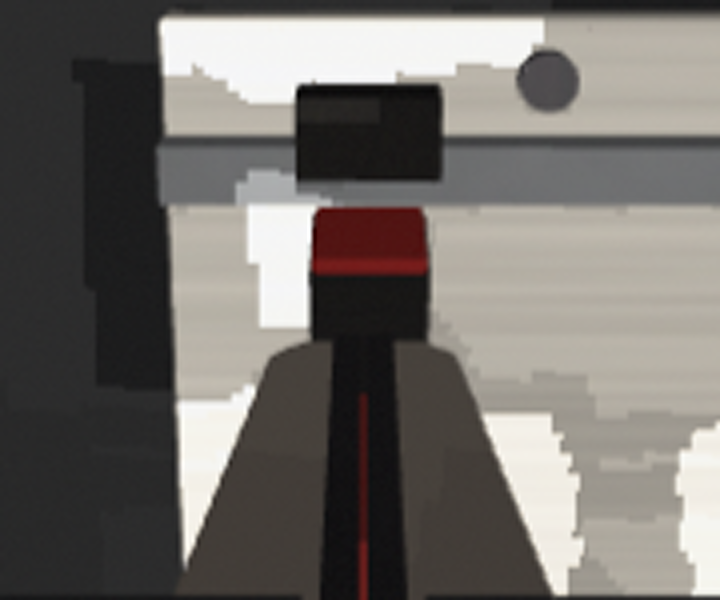

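Run:
```python
from h import *
c=np.load("w1.npy",allow_pickle=True).item()
for dx in(-.01,0,.01):
  for dz in (0,.01,.019,.03): print(dx,dz,[proj(c,[.42+dx,s*.046,.3+dz]).round() for s in(1,-1)])
```

```text
-0.01 0 [array([250., 245.]), array([392., 245.])]
-0.01 0.01 [array([246., 252.]), array([395., 252.])]
-0.01 0.019 [array([243., 259.]), array([398., 259.])]
-0.01 0.03 [array([239., 268.]), array([403., 268.])]
0 0 [array([249., 230.]), array([393., 231.])]
0 0.01 [array([245., 237.]), array([396., 237.])]
0 0.019 [array([242., 243.]), array([400., 243.])]
0 0.03 [array([238., 252.]), array([404., 252.])]
0.01 0 [array([248., 216.]), array([394., 216.])]
0.01 0.01 [array([244., 221.]), array([397., 222.])]
0.01 0.019 [array([241., 227.]), array([401., 227.])]
0.01 0.03 [array([236., 235.]), array([406., 235.])]
```

Run:
```python
from h import *
f0=np.array(bot.current_contact_force()); p=np.array(bot.current_ee_pos())
for z in np.arange(.026,.003,-.0025):
    bot.line_to([p[0],p[1],z],max_speed=.08); F=[]
    for _ in range(4): bot.hold(.02);F.append(bot.current_contact_force())
    f=np.mean(F,0)-f0; print(z.round(4),np.array(bot.current_ee_pos())[2].round(4),f.round(1))
    if f[2]>4: break
w=snap("wrist","w5",(230,110,410,260),4); snap("side","sd5",(260,180,380,300),4); print(bot.current_clock())
```

```text
0.026 0.0258 [-0.3  0.1  0.4]
0.0235 0.0234 [-0.2 -0.4  0.1]
0.021 0.0209 [-0.   0.  -0.1]
0.0185 0.0184 [-0.1 -0.1 -0.2]
0.016 0.0159 [-0.1  0.4  0.2]
0.0135 0.0134 [-0.4  0.  -0.2]
0.011 0.0109 [-0.3 -0.3  0. ]
0.0085 0.0086 [0.3 0.3 0.8]
0.006 0.0082 [-6.7 -0.9 16.4]
15.9583
```

View pics/w5.png

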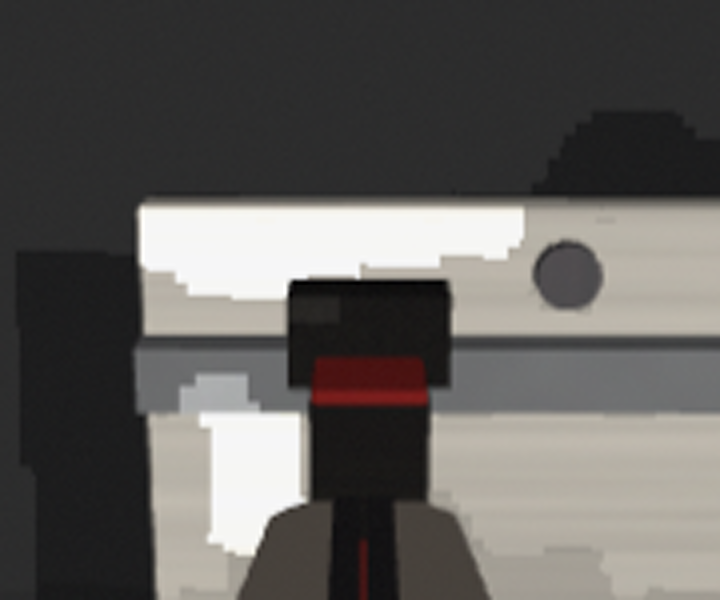

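```bash
cat >> h.py <<'E'
T=.0265
def tip(p): p=np.array(p,float); p[2]-=T; return p
def force(n=3):
    F=[]
    for _ in range(n): bot.hold(.02);F.append(bot.current_contact_force())
    return np.mean(F,0)
E
python3 - <<'E'
from h import *
p=np.array(bot.current_ee_pos())
bot.line_to([p[0],p[1],.02],max_speed=.05); bot.line_to([p[0],p[1],.1],max_speed=.3)
D=down(2.9)
bot.goto(tip(fl(0,-.222,.12)),D); bot.set_gripper(.4)
print(bot.current_clock(),bot.current_joints(),bot.current_opening())
w=snap("wrist","w6"); snap("scene","s6",(200,140,520,270),2.5)
E
```

```text
19.2917 [-4.93180149e-01  2.08909461e-01  1.73342609e+00 -2.33836702e-06
  1.19922622e+00 -5.43775267e-01] 0.4016475930363961
```

View pics/w6.png

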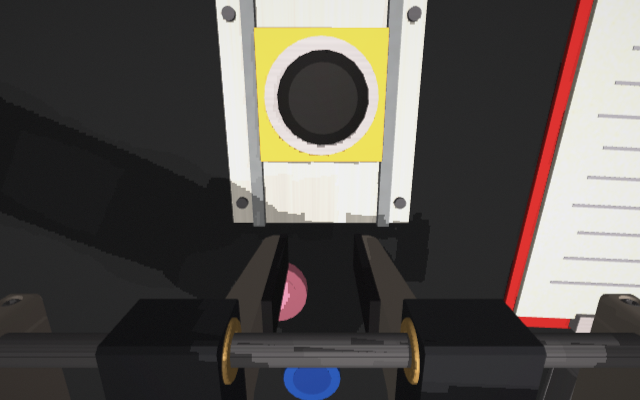

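View pics/s6.png

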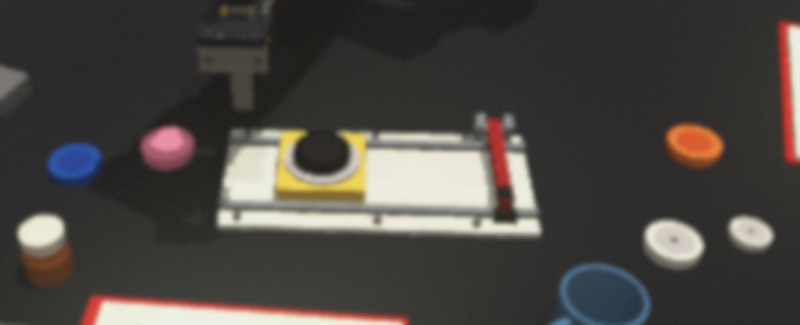

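Run:
```python
from h import *
bot.line_to(tip(fl(0,-.222,.014)),max_speed=.25)
f0=force(); print(f0.round(1))
bot.line_to(tip(fl(0,-.203,.014)),max_speed=.06)
bot.line_to(tip(fl(0,-.066,.014)),max_speed=.07); print((force()-f0).round(1))
for y in np.arange(-.064,-.048,.0015):
    bot.line_to(tip(fl(0,y,.014)),max_speed=.03); f=force(2)-f0; print(round(y,4),f.round(1))
    if f[1]<-6: break
print(bot.current_clock())
snap("scene","s7",(200,140,520,270),2.5)
bot.line_to(tip(fl(0,y-.03,.014)),max_speed=.15)
bot.line_to(tip(fl(0,y-.04,.12)),max_speed=.3)
w=snap("wrist","w7"); np.save("w7.npy",w,allow_pickle=True)
print(bot.current_clock())
```

```text
[-0.1  0.4  0.3]
[-0.1 -3.   0.6]
-0.064 [ 0.9 -3.1  0.8]
-0.0625 [ 1.  -3.1  0.8]
-0.061 [ 0.1 -3.3  1.3]
-0.0595 [ 0.5 -3.3  1.4]
-0.058 [-0.5 -6.2  0.3]
24.0583
25.0167
```

View pics/w7.png

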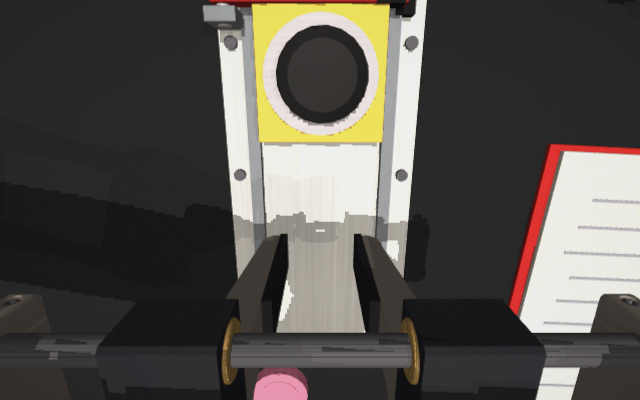

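View pics/s7.png

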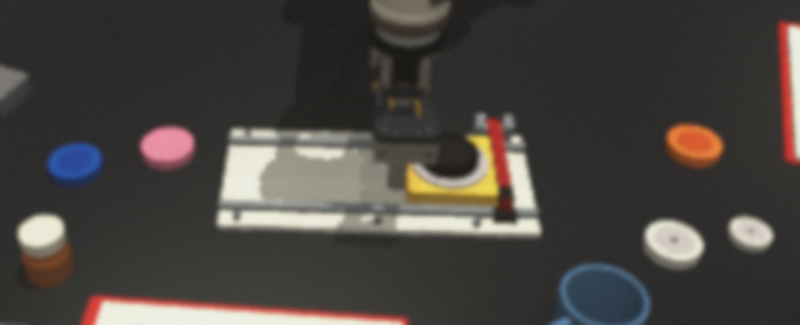

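Run:
```python
from h import *
s=bot.read_camera("scene")
for n,u,v,z in(("bottle",163,205,0),("jartop",217,232,.06),("jarbase",219,250,0),("eraser",190,172,.03)): print(n,pt(s,u,v,z).round(3))
c=np.load("w7.npy",allow_pickle=True).item(); hsv=cv2.cvtColor(c["pixels"],cv2.COLOR_BGR2HSV)
H,S,V=[hsv[...,i].astype(int) for i in range(3)]
def big(m): return max(cv2.findContours(m.astype(np.uint8),cv2.RETR_EXTERNAL,cv2.CHAIN_APPROX_NONE)[0],key=cv2.contourArea)
m=(V<75)&(S<120); m[:20]=0;m[130:]=0;m[:,:268]=0;m[:,:]&=True;m[:,375:]=0
e=cv2.fitEllipse(big(m)); p=pt(c,*e[0],.043); print("pad",e,p.round(4),tl(p).round(4))
m=((V>130)&(S<50)); m[:8]=0;m[138:]=0;m[:,:258]=0;m[:,382:]=0
e=cv2.fitEllipse(big(m)); p=pt(c,*e[0],.036); print("plate",e,p.round(4),tl(p).round(4))
m=(H>20)&(H<35)&(S>120)&(V>100); ys,xs=np.where(m); print(xs.min(),xs.max(),ys.min(),ys.max(), tl(pt(c,320,142.5,.032)).round(4))
# look at spacer
bot.set_gripper(1.0); 
bot.goto(tip([.54,-.30,.15]),down(2.9)); print(bot.current_clock())
w=snap("wrist","w8"); np.save("w8.npy",w,allow_pickle=True)
```

```text
bottle [ 0.547 -0.55   0.   ]
jartop [ 0.699 -0.332  0.06 ]
jarbase [ 0.703 -0.337 -0.   ]
eraser [ 0.422 -0.508  0.03 ]
pad ((321.8048400878906, 73.84353637695312), (90.77549743652344, 96.78797912597656), 179.93023681640625) [0.5275 0.069  0.043 ] [0.0007 0.0002 0.035 ]
plate ((320.298583984375, 73.08068084716797), (114.6944580078125, 122.17054748535156), 179.7033233642578) [0.5264 0.0698 0.036 ] [-0.0004  0.0011  0.028 ]
252 389 3 142 [-0.0005 -0.0492  0.024 ]
27.0417
```

View pics/w8.png

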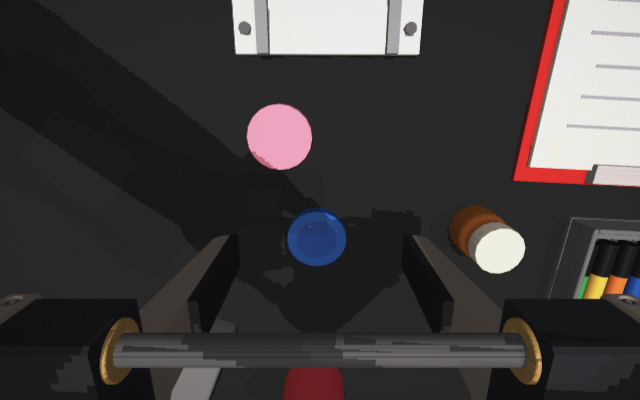

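```bash
cat >> h.py <<'E'
def big(m): return max(cv2.findContours(m.astype(np.uint8),cv2.RETR_EXTERNAL,cv2.CHAIN_APPROX_NONE)[0],key=cv2.contourArea)
def disc(c,cn,h=.014,r=.03):
    # outline = bottom+top circles seen obliquely: fit centre so that hull of both circles' projections has the same bbox centre
    e=cv2.fitEllipse(cv2.convexHull(cn)); return pt(c,*e[0],h/2),e
E
python3 - <<'E'
from h import *
c=np.load("w8.npy",allow_pickle=True).item(); hsv=cv2.cvtColor(c["pixels"],cv2.COLOR_BGR2HSV)
H,S,V=[hsv[...,i].astype(int) for i in range(3)]
m=(H>105)&(H<130)&(S>120)&(V>40); m[:190]=0; m[290:]=0; m[:,:270]=0;m[:,370:]=0
p,e=disc(c,big(m)); print(p.round(4),e)
a=np.linspace(0,2*np.pi,60)
out=np.array([proj(c,p+[.03*np.cos(t),.03*np.sin(t),z-p[2]]) for t in a for z in(0,.014)],np.float32)
print("predicted bbox",out.min(0),out.max(0)); cn=big(m)[:,0]; print(cn.min(0),cn.max(0))
cv2.imwrite("pics/w8c.png",cv2.resize(c["pixels"][90:290,230:410],None,fx=3,fy=3,interpolation=cv2.INTER_CUBIC))
E
```

```text
[ 0.5383 -0.3538  0.007 ] ((316.3794860839844, 236.69711303710938), (59.50975036621094, 59.829345703125), 93.27899932861328)
predicted bbox [286.35672 206.69562] [346.22977 266.33228]
[287 207] [346 266]
```

View pics/w8c.png

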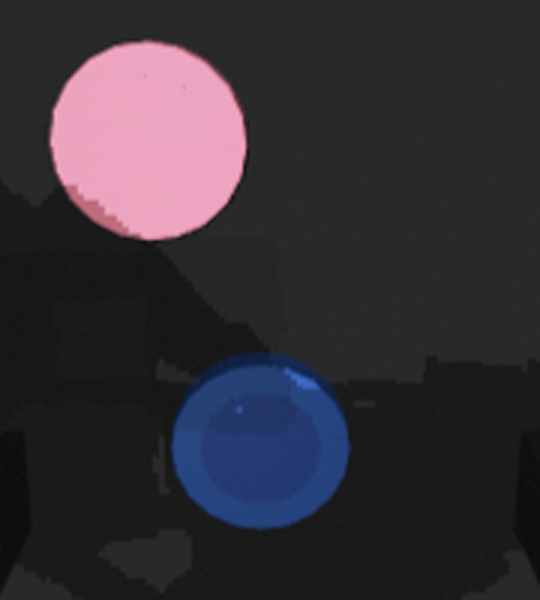

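Run:
```python
from h import *
D=down(2.9); P=np.array([.5383,-.3538,0])
f0=force()
bot.goto(tip(P+[0,0,.06]),D); bot.line_to(tip(P+[0,0,.004]),max_speed=.12)
print("f",(force()-f0).round(1)); bot.set_gripper(.3,15); print("op",bot.current_opening()*92, bot.current_ee_pos())
bot.line_to(tip(P+[0,0,.13]),max_speed=.2); print(bot.current_opening()*92,bot.current_clock())
snap("wrist","w9",(200,150,440,330),3)
```

```text
f [-0.4 -0.6 -0.1]
op 58.962956187363076 [ 0.53840137 -0.35387258 -0.02231484]
59.56539598855592 29.6833
```

View pics/w9.png

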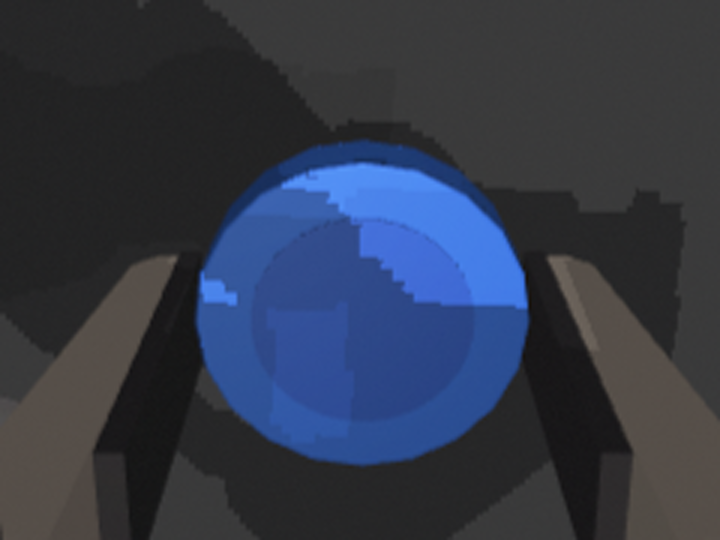

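Run:
```python
from h import *
D=down(2.9)
c=bot.read_camera("wrist"); hsv=cv2.cvtColor(c["pixels"],cv2.COLOR_BGR2HSV)
H,S,V=[hsv[...,i].astype(int) for i in range(3)]
m=(H>105)&(H<130)&(S>120)&(V>40); m[:180]=0; m[320:]=0; m[:,:250]=0;m[:,390:]=0
cn=big(m); e=cv2.fitEllipse(cv2.convexHull(cn)); ee=np.array(bot.current_ee_pos()); q=pt(c,*e[0],.133)
off=q-ee; print("held off",off.round(4),e)
cn=cn[:,0]; a=np.linspace(0,2*np.pi,60)
out=np.array([proj(c,[q[0]+.03*np.cos(t),q[1]+.03*np.sin(t),z]) for t in a for z in(.126,.140)]); print(out.min(0),out.max(0),cn.min(0),cn.max(0))
```

```text
held off [-0.0005  0.0016  0.032 ] ((320.3027038574219, 250.881591796875), (108.78002166748047, 111.41395568847656), 90.85493469238281)
[263.30629672 194.63271916] [377.34801924 305.88336155] [265 196] [376 305]
```

```bash
cat >> h.py <<'E'
def place(C,ztop,g=.004):
    D=down(2.9)
    bot.goto(tip(np.r_[C,ztop+g+.04]),D); bot.line_to(tip(np.r_[C,ztop+g+.004]),max_speed=.08)
    f0=force(4)
    for k in np.arange(3,-4,-1):
        bot.line_to(tip(np.r_[C,ztop+g+k*.001]),max_speed=.03); f=force(4)-f0; print(k,f.round(1))
        if f[2]>1.5: break
    o=bot.current_opening()*92
    bot.set_gripper((o+4)/92); bot.set_gripper((o+20)/92)
    bot.line_to(tip(np.r_[C,ztop+g+.08]),max_speed=.15)
E
python3 - <<'E'
from h import *
place([.527,.0688],.050); print(bot.current_clock())
C=[.527,.0688]
bot.goto(tip(np.r_[C-Y[:2]*.07,.17]),down(2.9))
w=snap("wrist","w10"); np.save("w10.npy",w,allow_pickle=True); print(bot.current_clock())
E
```

```text
3 [ 0.2 -0.1  0.5]
2 [ 0.1 -0.6  0.2]
1 [-0.2  0.2  0.3]
0 [ 0.2 -0.4  1.3]
-1 [-3.3 -0.3  8.8]
34.9917
35.45
```

View pics/w10.png

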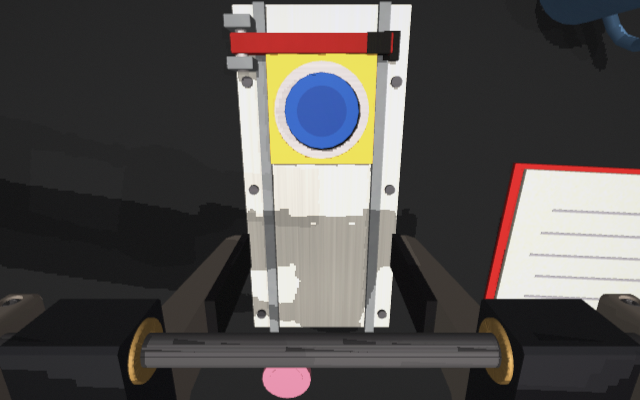

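Run:
```python
from h import *
c=np.load("w10.npy",allow_pickle=True).item(); hsv=cv2.cvtColor(c["pixels"],cv2.COLOR_BGR2HSV)
H,S,V=[hsv[...,i].astype(int) for i in range(3)]
m=(H>105)&(H<130)&(S>120)&(V>130); m[:55]=0;m[165:]=0
e=cv2.fitEllipse(big(m)); p=pt(c,*e[0],.064); print("spacer top",e,p.round(4),tl(p).round(4))
m=((V>130)&(S<50)); m[:58]=0;m[162:]=0;m[:,:270]=0;m[:,376:]=0
e=cv2.fitEllipse(big(m)); p=pt(c,*e[0],.036); print("plate",e,p.round(4),tl(p).round(4))
bot.set_gripper(1.0)
bot.goto(tip([.608,.345,.15]),down(2.9)); print(bot.current_clock(),bot.current_joints().round(2))
w=snap("wrist","w11"); np.save("w11.npy",w,allow_pickle=True)
```

```text
spacer top ((321.367431640625, 110.10289764404297), (72.47509765625, 74.71903228759766), 4.988533020019531) [0.5266 0.0699 0.064 ] [-0.0001  0.0012  0.056 ]
plate ((321.1692810058594, 109.29561614990234), (93.24966430664062, 96.3603515625), 178.89207458496094) [0.5265 0.0694 0.036 ] [-0.0003  0.0007  0.028 ]
37.175 [ 0.34  0.52  1.27 -0.    1.35  0.29]
```

View pics/w11.png

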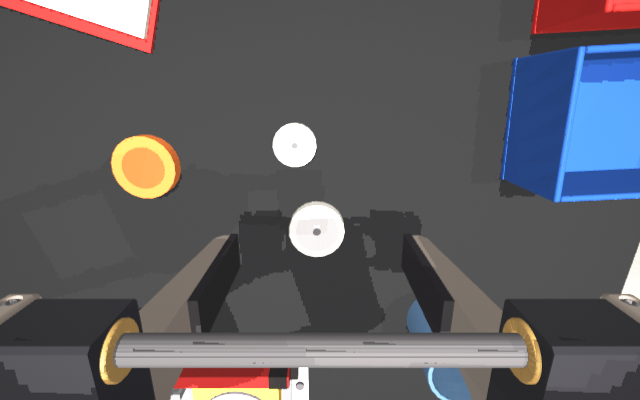

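Run:
```python
from h import *
c=np.load("w11.npy",allow_pickle=True).item(); hsv=cv2.cvtColor(c["pixels"],cv2.COLOR_BGR2HSV)
H,S,V=[hsv[...,i].astype(int) for i in range(3)]
for nm,(x0,y0,x1,y1),r in(("big",(275,190,360,275),.028),("small",(260,115,330,175),.02)):
    m=(V>120)&(S<60); k=np.zeros_like(m);k[y0:y1,x0:x1]=1
    cn=big(m&k); p,e=disc(c,cn); print(nm,p.round(4),e)
    a=np.linspace(0,2*np.pi,60); out=np.array([proj(c,p+[r*np.cos(t),r*np.sin(t),z-p[2]]) for t in a for z in(0,.014)]); print(out.min(0).round(1),out.max(0).round(1),cn[:,0].min(0),cn[:,0].max(0))
cv2.imwrite("pics/w11c.png",cv2.resize(c["pixels"][100:280,220:400],None,fx=3,fy=3,interpolation=cv2.INTER_CUBIC))
s=snap("scene","s11",(380,200,530,320),5)
for u,v,z in((442,257,.08),(438,288,0)): print("mug",pt(s,u,v,z).round(3))
```

```text
big [0.6063 0.2965 0.007 ] ((316.3691711425781, 228.87109375), (56.00764083862305, 56.62189483642578), 8.837018013000488)
[288.2 200.6] [344.4 256.9] [289 201] [344 256]
small [0.5815 0.3809 0.007 ] ((294.1853332519531, 144.5762176513672), (44.5305061340332, 45.38706588745117), 168.0000762939453)
[271.9 122.3] [315.5 167. ] [272 122] [316 167]
mug [0.749 0.195 0.08 ]
mug [0.772 0.198 0.   ]
```

View pics/w11c.png

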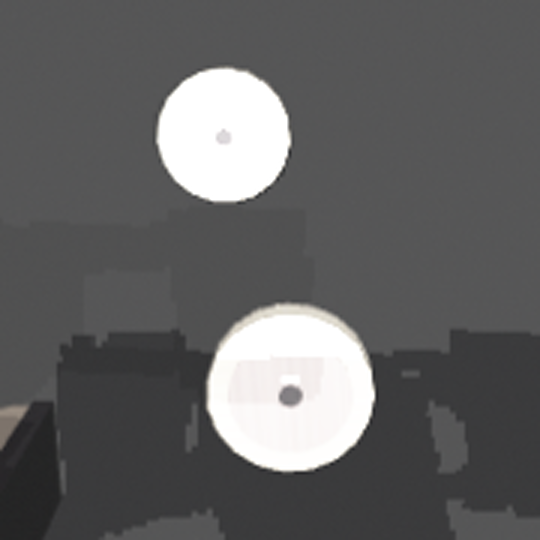

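View pics/s11.png

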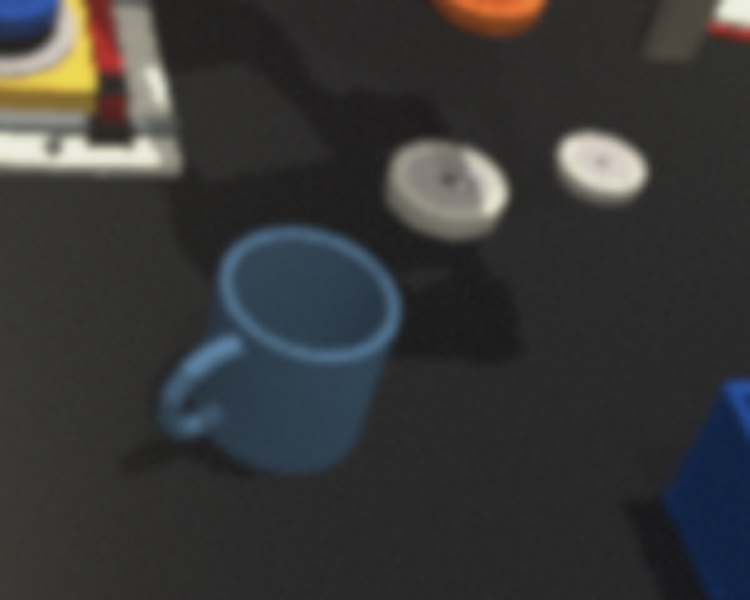

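```bash
sed -i 's/np.arange(3,-4,-1)/np.arange(2,-4,-.5)/; s/f\[2\]>1.5/f[2]>1.2/' h.py
python3 - <<'E'
from h import *
D=down(2.9); P=np.array([.6063,.2965,0])
bot.goto(tip(P+[0,0,.06]),D); bot.line_to(tip(P+[0,0,.004]),max_speed=.12)
bot.set_gripper(.3,20); print("op",bot.current_opening()*92)
bot.line_to(tip(P+[0,0,.15]),max_speed=.2); print(bot.current_opening()*92,bot.current_clock())
snap("wrist","w12",(200,150,440,330),3)
E
```

```text
op 55.38370415739919
55.267493209595315 39.9083
```

View pics/w12.png

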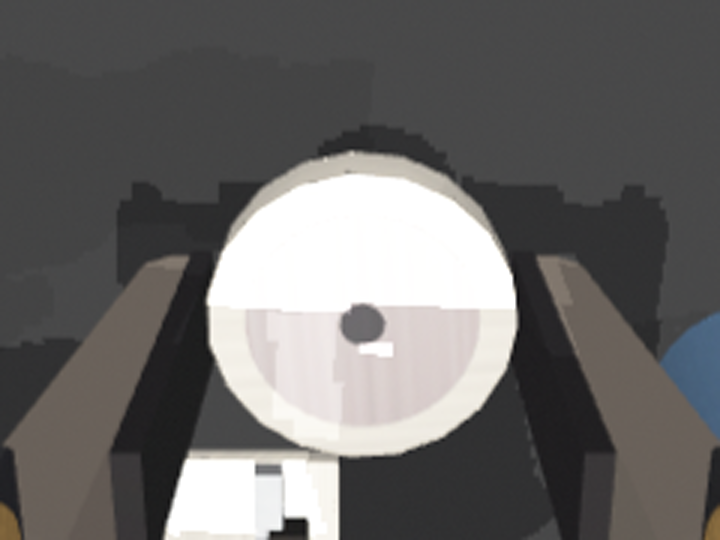

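Cover held level between the pads (centre about (362,320) in the crop). Placing it.

Run:
```python
from h import *
place([.5268,.0685],.064); print(bot.current_clock())
C=np.array([.527,.0688])
bot.goto(tip(np.r_[C-Y[:2]*.07,.19]),down(2.9))
w=snap("wrist","w13"); np.save("w13.npy",w,allow_pickle=True); print(bot.current_clock())
snap("scene","s13",(260,130,500,280),3.2)
```

```text
2.0 [ 0.6  0.2 -0.2]
1.5 [ 0.   0.  -0.3]
1.0 [ 0.4 -0.5 -0.7]
0.5 [ 0.1  0.2 -0.1]
0.0 [-0.8 -0.1  1.4]
44.5667
45.0417
```

View pics/w13.png

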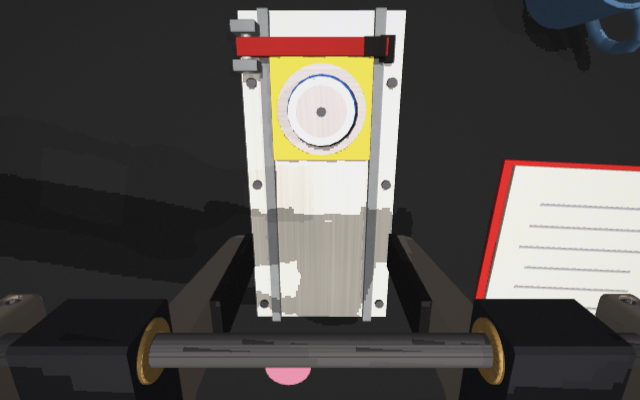

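View pics/s13.png

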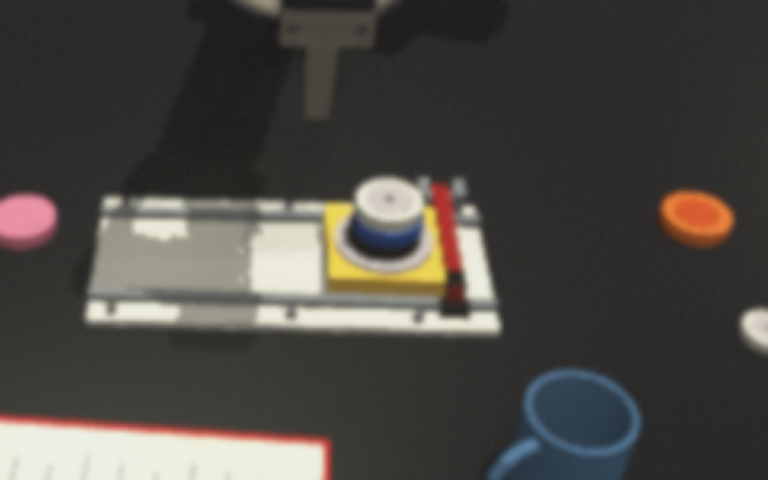

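Run:
```python
from h import *
c=np.load("w13.npy",allow_pickle=True).item()
g=cv2.cvtColor(c["pixels"],cv2.COLOR_BGR2GRAY).astype(int)
k=g[104:120,313:330]<150; ys,xs=np.where(k); u,v=xs.mean()+313,ys.mean()+104
p=pt(c,u,v,.078); print("cover hole",u,v,p.round(4),tl(p).round(4))
hsv=cv2.cvtColor(c["pixels"],cv2.COLOR_BGR2HSV);H,S,V=[hsv[...,i].astype(int) for i in range(3)]
m=((H>20)&(H<35)&(S>80)&(V>100)); m[:60]=0;m[156:]=0;m[:,:262]=0;m[:,378:]=0
hole=(~m).astype(np.uint8); hole[:60]=0;hole[158:]=0;hole[:,:274]=0;hole[:,371:]=0
e=cv2.fitEllipse(big(hole)); p=pt(c,*e[0],.034); print("plate",e,p.round(4),tl(p).round(4))
for a in(0,.05,.1):
    print(a,[proj(c,fl(-.069+.129*np.cos(a)-s*.008*np.sin(a),.056,.027+.129*np.sin(a)+s*.008*np.cos(a))).round(1) for s in(1,-1)])
cv2.imwrite("pics/w13c.png",cv2.resize(c["pixels"][0:180,220:420],None,fx=3.3,fy=3.3,interpolation=cv2.INTER_CUBIC))
```

```text
cover hole 320.8030303030303 111.63636363636364 [0.5263 0.0685 0.078 ] [-0.0005 -0.0001  0.07  ]
plate ((321.0711975097656, 108.59673309326172), (87.89739227294922, 91.33715057373047), 0.6703898310661316) [0.5265 0.0693 0.034 ] [-0.0003  0.0006  0.026 ]
0 [array([388.4,  44.6]), array([385.1,  47.1])]
0.05 [array([389.2,  43.5]), array([386.7,  46.1])]
0.1 [array([389.6,  42.4]), array([387.9,  45.1])]
```

View pics/w13c.png

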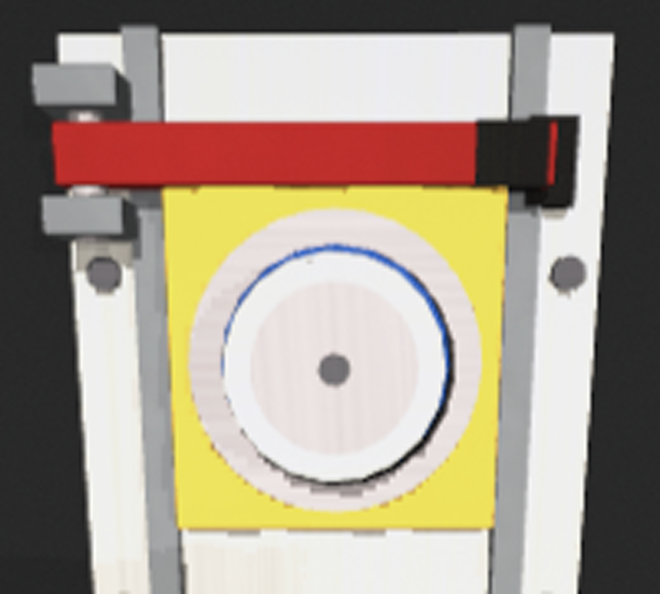

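Run:
```python
from h import *
bot.job_done(); print(bot.current_clock())
```

```text
the job is handed in; nothing more can be done
the job is handed in; nothing more can be done
```

The job is done and handed in at about 45 s of the 72 s allowed. The flag is down on its rubber rest and the sled is against it. The blue spacer and the larger (56 mm) aluminium cover are stacked on the pad.

- **Final picture:** there was no visible gap between sled and flag. The cover came out within about 1 mm of the plate centre. After the earlier steps, the pad (about 1.4 mm from the plate centre) and the spacer (about 0.6 mm) had also measured close to centred. I didn't move the spare or the bystanders.
- **Tool length disagreed with the description:** the real fingertips are about 26.5 mm short of the reported TCP. My first lowering therefore left the flag about 0.2 rad up. I pushed it down until contact and used the corrected length from then on, and every later contact height fitted it.
- **Forces:** setting the spacer down peaked at about 9 N, so I used finer steps for the cover, which touched down at about 1.4 N. The largest reading was about 16 N, when pressing the flag onto its rest.

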